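# Put the polishing kit away under its dust cover

### The job

Put the polishing kit away in the open wooden case: the green compound bar lying on the green felt, the red compound bar on the red felt and the cork sanding drum lying on the cork mat, each flat in its own bay so that the compounds never mix. When all three are in, close the case with the grey steel dust cover: first set its far edge down in the groove along the case's rail with the rest of the cover still tilted up, then pivot it down until it sits flat on the board over all three bays. Leave the lump of green glass that lies among the kit where it is.

Things in the scene. Friction and masses are not known exactly. Their poses are not given: they have to be found in the camera images.
- green_bar: bar of dark green polishing compound, 26 mm (x) x 62 mm (y) x 24 mm high, lying flat; origin at the centre of its underside, y along its length. 55 g.
- red_bar: bar of brick red polishing compound, same shape and size as the green one (26 x 62 x 24 mm); origin at the centre of its underside, y along its length. 55 g.
- drum: cylindrical sanding drum, dark grey round the outside with an orange-brown cork end, 32 mm across and about 51 mm long, lying on its side with its axis level along its own y; origin on its underside (as it lies at the start) at mid length, so 16 mm straight below its axis. 70 g.
- glass: lump of pale green glass, a rounded cube of about 38 x 42 x 39 mm; origin at the centre of its underside. Not part of the kit: leave it where it is (it may not be shifted by 30 mm or more).
- cover: dust cover: grey folded-steel box, open below, 112 mm (x) x 230 mm (y), walls 3 mm, roof 47 mm above the lower edge, 0.7 kg. A brown wooden batten, 20 mm (x) x 120 mm (y), stands on mid roof from 47 to 75 mm: the handle, gripped across its 20 mm from above, weight central below it. Origin: centre of the open underside, z up. Same both ways round. Closed, it has 8 mm play each way round the rim.
- case: wooden case fixed to the bench. Board 8 mm thick, x -64 to +83, y -122 to +122 mm; origin on the bench under the middle bay. A rim (outside 90 mm in x, 208 in y, top 16 mm above the bench) holds three bays in a row along y, each 78 mm (x) x 62 (y), dividers 15 mm high. Rail on the far (+x) side. Closed, the cover stands on the board round the rim: origin 8 mm above the case's, y along its y.
- green_felt: dark green felt on the floor of one bay, 76 mm (x) x 60 mm (y) x 2 mm; origin at the centre of its underside, 8 mm above the bench (upper face at 10 mm), axes as the case. Which of the three bays has which lining changes. A bar fits its bay only with its length along x; the drum lies the same way.
- red_felt: red felt on the floor of another bay; size, origin and axes as the green felt.
- cork_mat: speckled tan cork mat on the floor of the third bay; size, origin and axes as the green felt.
- groove (a point): point in the middle of the groove's length and width, on its floor (the board's upper face, 8 mm above the bench). The groove runs along the case's y, is 20 mm wide (x), and the rail behind it rises 14 mm above its floor, the rim in front of it 8 mm.

How it is judged:
By the outcome, as a careful person would: the job done as asked, in the order asked, and still so for the second after the job is handed in, with the robot touching nothing.
It also fails if it takes over 88 s, if anything falls off the work surface, if the arm or the gripper's body presses on something with over 40 N, if the wrist force passes 120 N, or if a joint passes its speed limit or range.

### The arm

A 6-joint arm with a two-finger parallel gripper is mounted at the origin on a cart in front of the work surface, level with it; the furniture and walls round the work are solid. World frame = base frame: x ahead of the robot, y to its left, z up, the work surface at z = 0. Lengths are in m, angles in rad, forces in N, time in s.
With the tool pointing down it reaches from about 0.4 to 0.825 m from the base axis. Payload 7 kg.
Tool frame: the origin (TCP) lies at the very end of the fingers, on their centre line; the grasp point (between the pads) lies bot.grip_depth behind it (bot.grip_depth is the distance from the TCP to the grasp point, in m); z points along the fingers, y is the line along which they close (so a half turn about z gives the same grasp; the last joint's range is limited). The gripper opens to 88 mm and grips with 3 to 60 N. Pads are 19 mm wide; open, the fingers measure 130 mm over their backs; the gripper's body (78 mm by 193 mm) begins 47 mm behind the grasp point.
Start: joints at [1.423, 0.359, 0.012, 0, -1.224, -0.288], TCP at [0.285, 0.612, 0.227] pointing down, gripper open.
Joint ranges: [-3.07, 3.07], [-1.43, 2.12], [-1.02, 1.25], [-3.03, 1.67], [-3.05, -0], [-3.03, 3.03]. Speed limits (rad/s): [2.39, 2.39, 3.01, 3.14, 3.14, 3.14].

### API

Orientations are given as a 3x3 rotation matrix whose columns are the frame's x, y, z axes.
In Python, from workcell import bot, imaging, cut_out, mark_of gives the robot as it stands.
- The arm moves only by the tool step_arm, never from a script. Its argument "plan" is a list of rows, each a list of 3 entries, a list of its own where there are three numbers: the shift along the world's x, y, z in units of 2.5 cm (1.0 is 2.5 cm), then the turn, a rotation vector about the world's x, y, z in units of 0.1 rad (1.0 is 0.1 rad), then the finger opening in mm, from 0 to 87.6. A call has exactly 10 rows; each row shifts and turns the commanded pose from where the row before left it; what a row does not reach is not made up. A row lasts 1/12 s, in which the tool goes at most 41.7 mm and 7.16 degrees, less where a joint would pass 70% of its speed; a pose out of reach is approached as far as the arm can. A call with a number of a shift or a turn outside -1 to 1 is refused whole. A call with a gripper value outside its range is refused whole. The fingers move at their own pace and stop on an object; "squeeze" is the grip in N (left out, the last holds). Time passes only in rows, so rows that do not move let the fingers close, or fill a call up. It gives the time, the measured TCP pose, the force, the opening and the grip force at its end, in the units of the state.
- bot.get_obs(): the state, without advancing time (a new reading comes with each control period).
- imaging.read_camera(name): name is "scene" or "top" or "wrist"; returns the picture (400x640x3 uint8, red, green, blue); there is no depth.
- imaging.camera_model(name): a dict with "fx", "fy", "cx", "cy" (pixels), "R" (3x3) and "t" (3): a world point X has camera coordinates R X + t. Camera axes: x right, y down, z forward; pixel columns grow to the right and rows downward; lengths in m; the calibration is good to about 2 mm. A picture is of the moment at which its call begins: read the wrist's pose just before it. camera_model takes no time and is no camera call; for the wrist camera it gives the pose at the moment of the call.
- bot.finish_job(): hands the job in; it is judged then, once.
Trained networks look in the newest picture that a camera, given by its name, has taken for a name from the list of things; names that differ only in an ending like _2 or _b are one class to them, and where a whole thing is asked for, a point or a joint stands for the part that bears it (a point fixed in the world has none). Each returns a list of dicts, best first, with "conf" (0 to 1); they miss things now and then, are a little off and sometimes report something else, mostly with a low value. They report only what shows in the picture. A call takes as long as a camera call.
- cut_out(camera, label): "pixels" (400x640 bool, what is visible of it).
- mark_of(camera, label): "location" ([x, y, z] in m, in world coordinates, good to about 4 mm: a listed point, or the origin of a listed thing).
The state is a dict: "t": time; "qpos": joint angles; "dq": joint speeds; "effort": joint torques, N m; "position": TCP position; "eef_rot": TCP orientation; "force": force on the tool from outside, world axes, zero at the start; "torque": the same for the moment, N m; "finger_gap": finger opening in m; "finger_force": force on a finger pad.
Only numpy, scipy, OpenCV 4.12 (cv2) and the standard library are available. Lean on these libraries where they do the work, as an engineer would, in place of code of your own. Each camera call takes 0.05 s, during which the arm holds its last target. There are 200 camera calls.

## Working session

There is one attempt and no reset: what is moved stays moved. The work goes in short steps, Python scripts to look and compute and a tool call to move; the robot and the scene stay as the last step left them, time stands still between calls to the robot, and variables do not carry over. Pictures are saved under pics/ and viewed, at most 14 in all, crops included, and the job is handed in when it is done.

Besides the shell and the picture viewer there is one more tool, called after "Call:" as name(argument=value, ...), one argument or row to a line, values as JSON. step_arm: Moves the arm, as the interface text tells. Its arguments: {"type":"object","properties":{"plan":{"type":"array"},"squeeze":{"type":"number"}},"required":["plan"]}

```bash
mkdir -p pics; ls; cat > h.py <<'E'
from workcell import bot, imaging, cut_out, mark_of
import numpy as np, cv2
def save(cam,name):
    im=imaging.read_camera(cam); cv2.imwrite(f'pics/{name}.png',im[:,:,::-1]); return im
def ray(cam_m,u,v,z):
    R=np.array(cam_m['R']);t=np.array(cam_m['t'])
    d=R.T@np.array([(u-cam_m['cx'])/cam_m['fx'],(v-cam_m['cy'])/cam_m['fy'],1]);c=-R.T@t
    return c+d*(z-c[2])/d[2]
def proj(m,X):
    p=np.array(m['R'])@np.array(X)+np.array(m['t']); return m['fx']*p[0]/p[2]+m['cx'],m['fy']*p[1]/p[2]+m['cy']
E
python3 - <<'E'
from h import *
np.set_printoptions(precision=4,suppress=True)
o=bot.get_obs();print(bot.grip_depth,o['position'],o['eef_rot'],o['t'])
a=save('top','top0');b=save('scene','scene0')
for n in ['green_bar','red_bar','drum','glass','cover','case','green_felt','red_felt','cork_mat','groove']:
    for c in ['top','scene']:
        r=mark_of(c,n);print(n,c,[(np.round(x['location'],4),round(x['conf'],2)) for x in r[:3]])
for n in ['green_bar','red_bar','drum','glass','cover','case','green_felt','red_felt','cork_mat']:
    r=cut_out('top',n)
    m=imaging.camera_model('top')
    for x in r[:2]:
        ys,xs=np.nonzero(x['pixels']); 
        if len(xs)<5: continue
        rc=cv2.minAreaRect(np.stack([xs,ys],1).astype(np.float32))
        print(n,round(x['conf'],2),len(xs),[np.round(ray(m,*p,0.02)[:2],3).tolist() for p in cv2.boxPoints(rc)],np.round(rc[0]))
print(bot.get_obs()['t'])
E
```

```text
pics
0.0188 [0.2847 0.6115 0.2257] [[ 0.9065 -0.4222 -0.0006]
 [-0.4222 -0.9065 -0.0015]
 [ 0.0001  0.0016 -1.    ]] 0.0
green_bar top [(array([ 0.4454,  0.1122, -0.0014]), 0.76), (array([ 0.6194, -0.2405, -0.0003]), 0.53)]
green_bar scene [(array([0.6064, 0.0571, 0.0105]), 0.61), (array([0.4459, 0.1129, 0.0012]), 0.56)]
red_bar top [(array([ 0.4315, -0.055 , -0.0013]), 0.52)]
red_bar scene [(array([ 0.4309, -0.0568,  0.0031]), 0.9)]
drum top [(array([0.4224, 0.0378, 0.0048]), 0.55)]
drum scene [(array([ 0.4238,  0.0403, -0.0005]), 0.95), (array([ 0.6184, -0.2398, -0.0009]), 0.53)]
glass top [(array([ 0.4336, -0.1304, -0.001 ]), 0.64)]
glass scene [(array([ 0.43  , -0.1273, -0.0014]), 0.84)]
cover top [(array([ 0.6185, -0.2372, -0.0002]), 0.95)]
cover scene [(array([ 0.62  , -0.2373, -0.0033]), 0.69)]
case top [(array([ 0.6036,  0.0529, -0.0038]), 0.83)]
case scene [(array([ 0.6052,  0.0531, -0.003 ]), 0.82), (array([ 0.4231,  0.0418, -0.0013]), 0.57)]
green_felt top [(array([0.6097, 0.0572, 0.0037]), 0.67)]
green_felt scene [(array([0.6037, 0.0575, 0.0101]), 0.84)]
red_felt top [(ar
[... 425 characters left out ...]
.083], [0.415, -0.084]] [318. 265.]
drum 0.61 304 [[0.437, 0.067], [0.443, 0.016], [0.411, 0.012], [0.405, 0.063]] [278. 263.]
glass 0.66 295 [[0.448, -0.109], [0.452, -0.151], [0.416, -0.155], [0.411, -0.113]] [352. 268.]
cover 0.69 4950 [[0.57, -0.114], [0.698, -0.127], [0.674, -0.367], [0.548, -0.349]] [405. 194.]
case 0.86 3808 [[0.663, 0.194], [0.707, -0.051], [0.558, -0.077], [0.516, 0.161]] [282. 185.]
green_felt 0.86 774 [[0.634, 0.094], [0.644, 0.031], [0.57, 0.018], [0.56, 0.08]] [281. 188.]
red_felt 0.96 741 [[0.624, 0.155], [0.631, 0.097], [0.557, 0.087], [0.551, 0.144]] [254. 190.]
red_felt 0.33 307 [[0.434, 0.069], [0.44, 0.016], [0.411, 0.012], [0.405, 0.065]] [278. 264.]
1.55
```

View pics/top0.png

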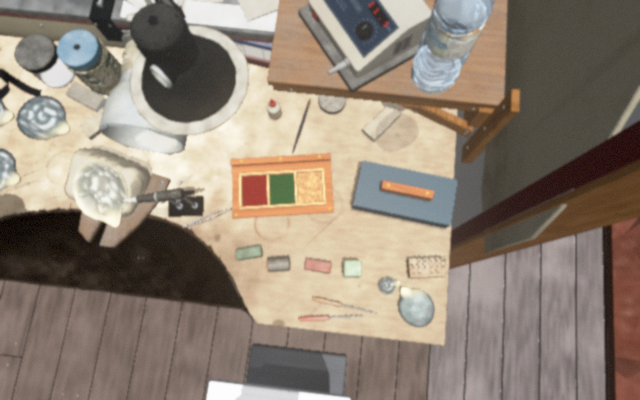

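View pics/scene0.png

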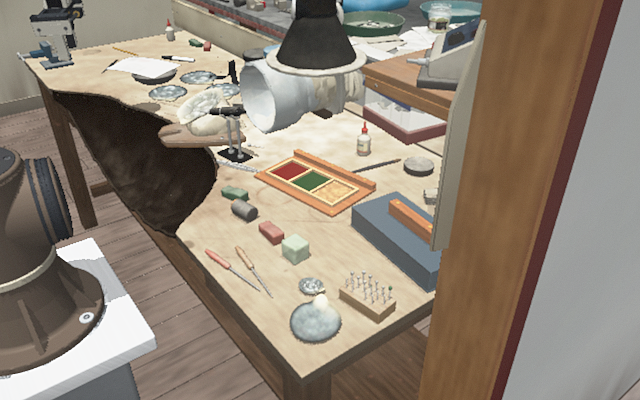

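The top view shows the kit in a row near x≈0.43: green bar (249,252), drum (278,263), red bar (318,265) and glass (351,267). The case is at (282,186) with bays, left to right, red, green and cork. The cover is at (405,194). I'll approach now.

Call:
step_arm(
  plan=[
    [[0.1,-1,0],[0,0,-0.5],87],
    [[0.1,-1,0],[0,0,-0.5],87],
    [[0.1,-1,0],[0,0,-0.5],87],
    [[0.1,-1,0],[0,0,-0.5],87],
    [[0.1,-1,0],[0,0,-0.5],87],
    [[0.1,-1,0],[0,0,-0.5],87],
    [[0.1,-1,0],[0,0,-0.5],87],
    [[0.1,-1,0],[0,0,-0.5],87],
    [[0.1,-1,0],[0,0,-0.5],87],
    [[0.1,-1,0],[0,0,-0.5],87],
  ],
)

```text
t: 2.38
position: [0.31, 0.3606, 0.2267]
eef_rot: [[0.591, -0.806, 0.0], [-0.806, -0.591, 0.0], [-0.0, -0.0, -1.0]]
force: [0.9, -0.7, 0.2]
finger_gap: 0.0872
finger_force: 0.0
```

Call:
step_arm(
  plan=[
    [[0.4,-1,0],[0,0,-0.5],87],
    [[0.4,-1,0],[0,0,-0.5],87],
    [[0.4,-1,0],[0,0,-0.5],87],
    [[0.4,-1,0],[0,0,-0.5],87],
    [[0.4,-1,0],[0,0,-0.5],87],
    [[0.4,-1,0],[0,0,-0.5],87],
    [[0.4,-1,0],[0,0,-0.5],87],
    [[0.4,-1,0],[0,0,-0.5],87],
    [[0.4,-1,0],[0,0,-0.5],87],
    [[0.4,-1,0],[0,0,-0.5],87],
  ],
)

```text
t: 3.22
position: [0.4102, 0.1106, 0.227]
eef_rot: [[0.132, -0.991, 0.001], [-0.991, -0.132, 0.001], [-0.001, -0.001, -1.0]]
force: [-0.7, 0.4, -0.9]
finger_gap: 0.087
finger_force: 0.0
```

```bash
cat > look.py <<'E'
from h import *
import sys
np.set_printoptions(precision=4,suppress=True)
o=bot.get_obs();print(o['t'],o['position'],o['eef_rot'][:,1],o['qpos'])
m=imaging.camera_model('wrist')
save('wrist',sys.argv[1])
# name:height of upper outline plane
H=dict(green_bar=.024,red_bar=.024,drum=.016,glass=.039,cover=.047,green_felt=.01,red_felt=.01,cork_mat=.01)
for n in sys.argv[2:]:
    r=mark_of('wrist',n);print(n,[(np.round(x['location'],4),round(x['conf'],2)) for x in r[:2]])
    for x in cut_out('wrist',n)[:1]:
        ys,xs=np.nonzero(x['pixels'])
        P=np.array([ray(m,u,v,H.get(n,.01))[:2] for u,v in zip(xs,ys)],np.float32)
        (c,s,a)=cv2.minAreaRect(P*1000)
        b=cv2.boxPoints((c,s,a)); e=[b[1]-b[0],b[2]-b[1]]; l=max(e,key=np.linalg.norm)
        print('  cut',round(x['conf'],2),np.round(xs.mean()),np.round(ys.mean()),'c',np.round(c,1),'size',np.round(s,1),'long axis yaw from +y',round(float(np.arctan(-l[0]/l[1])),3))
E
python3 look.py w1 green_bar drum red_bar glass
```

```text
3.2167 [0.4102 0.1106 0.227 ] [-0.9912 -0.1323 -0.0009] [ 0.7318 -0.0705 -0.502  -0.     -1.1382 -0.5991]
green_bar [(array([0.4448, 0.112 , 0.0004]), 0.84)]
  cut 0.6 295.0 170.0 c [440.4 110. ] size [27.3 62.9] long axis yaw from +y 0.293
drum [(array([0.4255, 0.0383, 0.0021]), 0.63)]
  cut 0.62 316.0 117.0 c [422.7  39.9] size [32.9 55.4] long axis yaw from +y 0.181
red_bar [(array([ 0.4286, -0.0484,  0.0012]), 0.83)]
  cut 0.86 320.0 35.0 c [429.4 -50.5] size [63.7 25.7] long axis yaw from +y -0.051
glass []
```

View pics/w1.png

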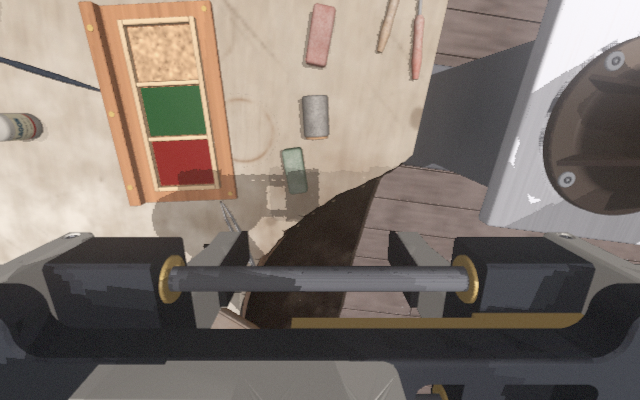

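The wrist view shows the green bar at (294,170), the drum at (315,117), the red bar at (320,35) and the case at (175,105). The networks agree with this.

```bash
python3 look.py w2 green_felt red_felt cork_mat case groove
```

```text
3.6667 [0.4098 0.1126 0.2266] [-0.9907 -0.1362 -0.0001] [ 0.7365 -0.0695 -0.5019 -0.     -1.1382 -0.5998]
green_felt [(array([0.6032, 0.054 , 0.0112]), 0.77)]
red_felt [(array([0.5927, 0.122 , 0.011 ]), 0.73)]
  cut 0.56 183.0 160.0 c [592.8 121.7] size [75.2 59.5] long axis yaw from +y -1.394
cork_mat [(array([ 0.6169, -0.011 ,  0.0104]), 0.74)]
  cut 0.8 163.0 51.0 c [615.9  -9.7] size [74.4 59.8] long axis yaw from +y -1.394
case [(array([0.5948, 0.1204, 0.012 ]), 0.4)]
  cut 0.94 157.0 94.0 c [615.1  58.1] size [155.8 247.5] long axis yaw from +y 0.176
groove [(array([0.6548, 0.064 , 0.0049]), 0.69)]
  cut 0.94 158.0 94.0 c [614.8  57.8] size [155.7 247.6] long axis yaw from +y 0.179
```

Call:
step_arm(
  plan=[
    [[0.25,0,-0.9],[0,0,0.3],60],
    [[0.25,0,-0.9],[0,0,0.3],60],
    [[0.25,0,-0.9],[0,0,0.3],60],
    [[0.25,0,-0.9],[0,0,0.3],60],
    [[0.25,0,-0.9],[0,0,0.3],60],
    [[0,0,-0.9],[0,0,0.1],60],
    [[0,0,-0.9],[0,0,0],60],
    [[0,0,-0.9],[0,0,0],60],
    [[0,0,-0.9],[0,0,0],60],
    [[0,0,-0.6],[0,0,0],60],
  ],
)

```text
t: 5.05
position: [0.4406, 0.1114, 0.0073]
eef_rot: [[0.29, -0.957, -0.001], [-0.957, -0.29, -0.001], [0.001, 0.002, -1.0]]
force: [0.0, -0.3, -0.2]
finger_gap: 0.0599
finger_force: 0.0
```

Call:
step_arm(
  plan=[
    [[0.05,0,0.06],[0,0,0],20],
    [[0,0,0],[0,0,0],20],
    [[0,0,0],[0,0,0],20],
    [[0,0,0],[0,0,0],20],
    [[0,0,0],[0,0,0],20],
    [[0,0,0],[0,0,0],20],
    [[0,0,0.5],[0,0,0],20],
    [[0,0,0.8],[0,0,0],20],
    [[0,0,0.9],[0,0,0],20],
    [[0,0,0.9],[0,0,0],20],
  ],
  squeeze=30,
)

```text
t: 5.88
position: [0.4421, 0.1117, 0.0892]
eef_rot: [[0.291, -0.957, -0.0], [-0.957, -0.291, -0.0], [0.0, 0.0, -1.0]]
force: [0.3, -0.2, -1.7]
finger_gap: 0.0254
finger_force: 29.9
```

Call:
step_arm(
  plan=[
    [[0.65,-0.2,0],[0,0,1],20],
    [[0.65,-0.2,0],[0,0,1],20],
    [[0.65,-0.2,0],[0,0,1],20],
    [[0.65,-0.2,0],[0,0,1],20],
    [[0.65,-0.2,0],[0,0,1],20],
    [[0.65,-0.2,0],[0,0,1],20],
    [[0.65,-0.2,0],[0,0,1],20],
    [[0.65,-0.2,0],[0,0,1],20],
    [[0.65,-0.2,0],[0,0,1],20],
    [[0.65,-0.4,0],[0,0,1],20],
  ],
)

```text
t: 6.72
position: [0.6058, 0.057, 0.0885]
eef_rot: [[0.964, -0.267, 0.001], [-0.267, -0.964, 0.0], [0.0, -0.0, -1.0]]
force: [-0.8, -0.4, 0.0]
finger_gap: 0.0258
finger_force: 29.9
```

Call:
step_arm(
  plan=[
    [[0,0,0],[0,0,1],20],
    [[0,0,-0.1],[0,0,1],20],
    [[0,0,-0.2],[0,0,1],20],
    [[0,0,-0.3],[0,0,1],20],
    [[0,0,-0.4],[0,0,0.5],20],
    [[0,0,-0.4],[0,0,0],20],
    [[0,0,-0.4],[0,0,0],20],
    [[0,0,-0.3],[0,0,0],20],
    [[0,0,0],[0,0,0],20],
    [[0,0,0],[0,0,0],20],
  ],
)

```text
t: 7.55
position: [0.6047, 0.0568, 0.0351]
eef_rot: [[0.985, 0.173, -0.001], [0.173, -0.985, -0.001], [-0.001, 0.0, -1.0]]
force: [0.1, 0.1, -0.6]
finger_gap: 0.0254
finger_force: 29.9
```

Call:
step_arm(
  plan=[
    [[0,0,-0.3],[0,0,0],20],
    [[0,0,-0.3],[0,0,0],20],
    [[0,0,0],[0,0,0],20],
    [[0,0,0],[0,0,0],40],
    [[0,0,0],[0,0,0],40],
    [[0,0,0],[0,0,0],40],
    [[0,0,0.4],[0,0,0],40],
    [[0,0,0.8],[0,0,0],40],
    [[0,0,1],[0,0,0],50],
    [[-0.5,0,0.8],[0,0,-1],60],
  ],
)

```text
t: 8.38
position: [0.5943, 0.057, 0.0976]
eef_rot: [[0.997, 0.076, 0.002], [0.076, -0.997, -0.0], [0.002, 0.0, -1.0]]
force: [0.8, 0.6, 1.2]
finger_gap: 0.0486
finger_force: 0.0
```

Call:
step_arm(
  plan=[
    [[-0.7,-0.1,0],[0,0,-1],60],
    [[-0.7,-0.1,0],[0,0,-1],60],
    [[-0.7,-0.1,0],[0,0,-1],60],
    [[-0.7,-0.1,0],[0,0,-1],60],
    [[-0.7,-0.1,0],[0,0,-1],60],
    [[-0.7,-0.1,0],[0,0,-1],60],
    [[-0.7,-0.1,0],[0,0,-1],60],
    [[-0.7,0,0],[0,0,-1],60],
    [[-0.7,0,0],[0,0,-1],60],
    [[-0.45,0,0],[0,0,-1],60],
  ],
)

```text
t: 9.22
position: [0.4222, 0.0391, 0.0962]
eef_rot: [[0.597, -0.802, 0.0], [-0.802, -0.597, 0.0], [-0.0, -0.001, -1.0]]
force: [0.3, 0.0, 0.3]
finger_gap: 0.06
finger_force: 0.0
```

```bash
python3 look.py w3 green_bar drum
```

```text
9.2167 [0.4222 0.0391 0.0962] [-0.8023 -0.597  -0.0006] [ 0.5614  0.0778 -0.6969 -0.0003 -0.7955  0.0786]
green_bar [(array([0.6058, 0.0547, 0.0108]), 0.75)]
  cut 0.65 113.0 90.0 c [604.5  57. ] size [72.9 29.6] long axis yaw from +y -1.401
drum [(array([0.4224, 0.0392, 0.0023]), 0.91), (array([0.6035, 0.0543, 0.0085]), 0.22)]
  cut 0.68 318.0 203.0 c [422.   40.7] size [33.2 60.3] long axis yaw from +y 0.212
```

View pics/w3.png

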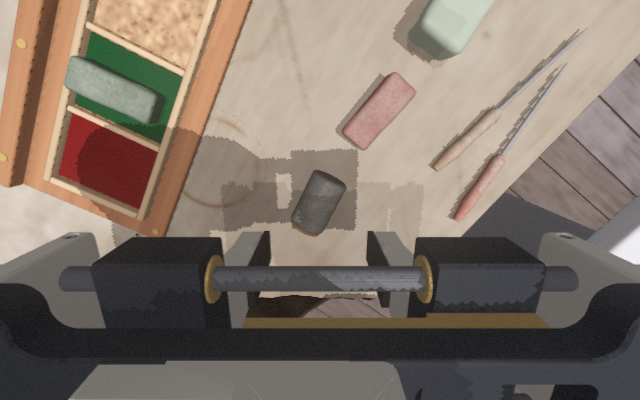

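The green bar lies centred in the green bay at (112,90). The drum is directly ahead at (318,203).

Call:
step_arm(
  plan=[
    [[0,0,-0.4],[0,0,-0.9],60],
    [[0,0,-0.5],[0,0,-0.9],60],
    [[0,0,-0.6],[0,0,-0.9],60],
    [[0,0,-0.6],[0,0,-0.9],60],
    [[0,0,-0.6],[0,0,-0.8],60],
    [[0,0,-0.5],[0,0,0],60],
    [[0,0,-0.3],[0,0,0],60],
    [[0,0,0],[0,0,0],25],
    [[0,0,0],[0,0,0],25],
    [[0,0,0],[0,0,0],25],
  ],
)

```text
t: 10.3
position: [0.4243, 0.0396, 0.0085]
eef_rot: [[0.204, -0.979, 0.001], [-0.979, -0.204, 0.0], [-0.0, -0.001, -1.0]]
force: [-0.2, -0.2, 0.1]
finger_gap: 0.0454
finger_force: 0.0
```

Call:
step_arm(
  plan=[
    [[0,0,0],[0,0,0],25],
    [[0,0,0],[0,0,0],25],
    [[0,0,0],[0,0,0],25],
    [[0,0,0.4],[0,0,0],25],
    [[0,0,0.6],[0,0,0],25],
    [[0,0,0.8],[0,0,0],25],
    [[0,0,0.8],[0,0,0],25],
    [[0,0,0.8],[0,0,0],25],
    [[0,0,0.2],[0,0,0],25],
    [[0,0,0],[0,0,0],25],
  ],
)

```text
t: 11.13
position: [0.4246, 0.04, 0.0996]
eef_rot: [[0.204, -0.979, 0.003], [-0.979, -0.204, 0.002], [-0.001, -0.004, -1.0]]
force: [0.9, -0.1, -1.0]
finger_gap: 0.0317
finger_force: 29.9
```

Call:
step_arm(
  plan=[
    [[0.77,-0.2,0],[0,0,1],25],
    [[0.77,-0.2,0],[0,0,1],25],
    [[0.77,-0.2,0],[0,0,1],25],
    [[0.77,-0.2,0],[0,0,1],25],
    [[0.77,-0.2,0],[0,0,1],25],
    [[0.77,-0.2,0],[0,0,1],25],
    [[0.77,-0.2,0],[0,0,1],25],
    [[0.77,-0.2,0],[0,0,1],25],
    [[0.77,-0.2,0],[0,0,1],25],
    [[0.77,-0.2,0],[0,0,1],25],
  ],
)

```text
t: 11.97
position: [0.6162, -0.0111, 0.096]
eef_rot: [[0.935, -0.353, -0.002], [-0.353, -0.936, -0.0], [-0.002, 0.001, -1.0]]
force: [-0.0, 0.3, -1.2]
finger_gap: 0.0321
finger_force: 29.9
```

Call:
step_arm(
  plan=[
    [[0,0,0],[0,0,1],25],
    [[0,0,-0.2],[0,0,1],25],
    [[0,0,-0.3],[0,0,1],25],
    [[0,0,-0.4],[0,0,1],25],
    [[0,0,-0.4],[0,0,1],25],
    [[0,0,-0.5],[0,0,0.4],25],
    [[0,0,-0.4],[0,0,0],25],
    [[0,0,-0.3],[0,0,0],25],
    [[0,0,0],[0,0,0],25],
    [[0,0,0],[0,0,0],25],
  ],
)

```text
t: 12.8
position: [0.6158, -0.0108, 0.0348]
eef_rot: [[0.985, 0.172, -0.001], [0.172, -0.985, -0.001], [-0.002, 0.0, -1.0]]
force: [0.6, -0.2, -0.9]
finger_gap: 0.0317
finger_force: 29.9
```

Call:
step_arm(
  plan=[
    [[0,0,-0.3],[0,0,0],25],
    [[0,0,-0.35],[0,0,0],25],
    [[0,0,0],[0,0,0],25],
    [[0,0,0],[0,0,0],44],
    [[0,0,0],[0,0,0],44],
    [[0,0,0],[0,0,0],44],
    [[0,0,0.4],[0,0,0],44],
    [[0,0,0.8],[0,0,0],44],
    [[0,0,1],[0,0,0],50],
    [[-0.5,0,0.8],[0,0,1],60],
  ],
)

```text
t: 13.63
position: [0.6056, -0.0106, 0.0965]
eef_rot: [[0.963, 0.27, 0.002], [0.27, -0.963, -0.0], [0.002, 0.001, -1.0]]
force: [1.2, -1.2, 0.7]
finger_gap: 0.0517
finger_force: 0.0
```

Call:
step_arm(
  plan=[
    [[-0.7,-0.15,0],[0,0,1],60],
    [[-0.7,-0.15,0],[0,0,1],60],
    [[-0.7,-0.15,0],[0,0,1],60],
    [[-0.7,-0.15,0],[0,0,1],60],
    [[-0.7,-0.15,0],[0,0,1],60],
    [[-0.7,-0.15,0],[0,0,1],60],
    [[-0.7,-0.15,0],[0,0,1],60],
    [[-0.7,-0.15,0],[0,0,1],60],
    [[-0.7,-0.15,0],[0,0,1],60],
    [[-0.7,-0.15,0],[0,0,1],60],
  ],
)

```text
t: 14.47
position: [0.4281, -0.0483, 0.0952]
eef_rot: [[0.288, 0.958, 0.001], [0.958, -0.288, 0.0], [0.001, 0.001, -1.0]]
force: [-0.7, -0.5, 0.3]
finger_gap: 0.0602
finger_force: 0.0
```

```bash
python3 look.py w4 red_bar glass
```

```text
14.4667 [ 0.4281 -0.0483  0.0952] [ 0.9578 -0.2875  0.001 ] [ 0.3492  0.0905 -0.6856  0.0001 -0.7935  2.5006]
red_bar [(array([ 0.4312, -0.0505,  0.0032]), 0.85)]
  cut 0.88 322.0 207.0 c [431.3 -50.3] size [64.3 25.7] long axis yaw from +y -0.07
glass [(array([ 0.429 , -0.1338,  0.0017]), 0.96)]
  cut 0.95 350.0 293.0 c [ 432.7 -121.2] size [36.1 56.7] long axis yaw from +y 0.075
```

View pics/w4.png

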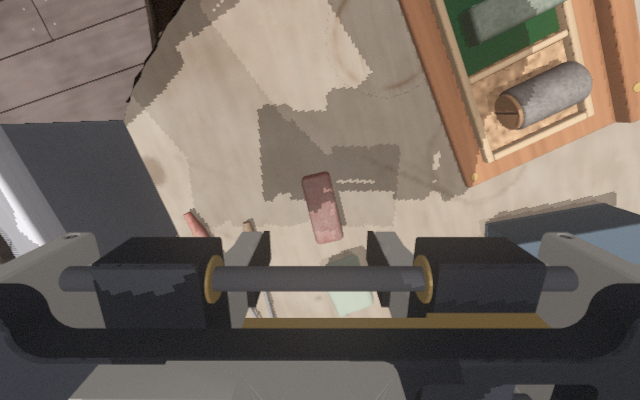

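The drum is in the cork bay at (545,95). The red bar is ahead at (322,207) and clear of the glass.

Call:
step_arm(
  plan=[
    [[0.1,-0.08,-0.4],[0,0,0.7],60],
    [[0,0,-0.5],[0,0,0.7],60],
    [[0,0,-0.6],[0,0,0.7],60],
    [[0,0,-0.6],[0,0,0.1],60],
    [[0,0,-0.6],[0,0,0],60],
    [[0,0,-0.5],[0,0,0],60],
    [[0,0,-0.27],[0,0,0],60],
    [[0,0,0],[0,0,0],20],
    [[0,0,0],[0,0,0],20],
    [[0,0,0],[0,0,0],20],
  ],
)

```text
t: 15.55
position: [0.4319, -0.0499, 0.0081]
eef_rot: [[0.077, 0.997, 0.001], [0.997, -0.077, 0.0], [0.0, 0.001, -1.0]]
force: [-0.2, -0.7, 0.0]
finger_gap: 0.0455
finger_force: 0.0
```

Call:
step_arm(
  plan=[
    [[0,0,0],[0,0,0],20],
    [[0,0,0],[0,0,0],20],
    [[0,0,0],[0,0,0],20],
    [[0,0,0],[0,0,0],20],
    [[0,0,0.5],[0,0,0],20],
    [[0,0,0.7],[0,0,0],20],
    [[0,0,0.8],[0,0,0],20],
    [[0,0,0.8],[0,0,0],20],
    [[0,0,0.8],[0,0,0],20],
    [[0,0,0],[0,0,0],20],
  ],
)

```text
t: 16.38
position: [0.4334, -0.0496, 0.1011]
eef_rot: [[0.076, 0.997, 0.006], [0.997, -0.076, 0.001], [0.002, 0.006, -1.0]]
force: [1.6, 0.6, -0.6]
finger_gap: 0.0258
finger_force: 30.0
```

Call:
step_arm(
  plan=[
    [[0.64,0.69,0],[0,0,-1],20],
    [[0.64,0.69,0],[0,0,-1],20],
    [[0.64,0.69,0],[0,0,-1],20],
    [[0.64,0.69,0],[0,0,-1],20],
    [[0.64,0.69,0],[0,0,-1],20],
    [[0.64,0.69,0],[0,0,-1],20],
    [[0.64,0.69,0],[0,0,-1],20],
    [[0.64,0.69,0],[0,0,-1],20],
    [[0.64,0.69,0],[0,0,-1],20],
    [[0.64,0.69,0],[0,0,-1],20],
  ],
)

```text
t: 17.22
position: [0.5915, 0.1232, 0.0969]
eef_rot: [[0.883, 0.47, -0.001], [0.47, -0.883, -0.0], [-0.001, -0.0, -1.0]]
force: [-0.1, -0.9, -0.6]
finger_gap: 0.0261
finger_force: 30.0
```

Call:
step_arm(
  plan=[
    [[0,0,0],[0,0,-1],20],
    [[0,0,-0.2],[0,0,-1],20],
    [[0,0,-0.3],[0,0,-1],20],
    [[0,0,-0.4],[0,0,-0.2],20],
    [[0,0,-0.4],[0,0,0],20],
    [[0,0,-0.5],[0,0,0],20],
    [[0,0,-0.4],[0,0,0],20],
    [[0,0,-0.3],[0,0,0],20],
    [[0,0,0],[0,0,0],20],
    [[0,0,0],[0,0,0],20],
  ],
)

```text
t: 18.05
position: [0.591, 0.1222, 0.0345]
eef_rot: [[0.985, 0.174, -0.001], [0.174, -0.985, -0.001], [-0.001, 0.001, -1.0]]
force: [0.3, -0.1, -0.1]
finger_gap: 0.026
finger_force: 30.0
```

Call:
step_arm(
  plan=[
    [[0.06,0,-0.3],[0,0,0],20],
    [[0,0,-0.34],[0,0,0],20],
    [[0,0,0],[0,0,0],20],
    [[0,0,0],[0,0,0],40],
    [[0,0,0],[0,0,0],40],
    [[0,0,0],[0,0,0],40],
    [[0,0,0.4],[0,0,0],40],
    [[0,0,0.8],[0,0,0],40],
    [[0,0,1],[0,0,0],50],
    [[0,-0.4,1],[0,0,-1],60],
  ],
)

```text
t: 18.88
position: [0.5927, 0.1132, 0.1006]
eef_rot: [[0.997, 0.077, -0.0], [0.077, -0.997, -0.0], [-0.0, 0.0, -1.0]]
force: [0.4, -0.3, -0.3]
finger_gap: 0.0485
finger_force: 0.0
```

Call:
step_arm(
  plan=[
    [[0,-1,0.7],[0,0,-1],60],
    [[0,-1,0.7],[0,0,-1],60],
    [[0,-1,0.7],[0,0,-1],60],
    [[0,-1,0.7],[0,0,-1],60],
    [[0,-1,0.7],[0,0,-1],60],
    [[0,-1,0.7],[0,0,-1],60],
    [[0,-1,0.7],[0,0,-1],60],
    [[0,-1,0.1],[0,0,-1],60],
    [[0,-1,0],[0,0,-1],60],
    [[0,-1,0],[0,0,-1],60],
  ],
)

```text
t: 19.72
position: [0.5926, -0.1388, 0.2259]
eef_rot: [[0.597, -0.802, 0.002], [-0.802, -0.597, 0.0], [0.001, -0.002, -1.0]]
force: [0.3, -0.2, -0.0]
finger_gap: 0.0602
finger_force: 0.0
```

```bash
python3 look.py w5 red_bar drum green_bar cover
```

```text
19.7167 [ 0.5926 -0.1388  0.2259] [-0.802  -0.5973 -0.0019] [ 0.0904  0.2496 -0.1439  0.     -1.175   0.5497]
red_bar []
  cut 0.37 407.0 236.0 c [ 438.4 -141.6] size [42.7 29. ] long axis yaw from +y -1.503
drum [(array([ 0.6155, -0.0122,  0.0126]), 0.88)]
  cut 0.52 242.0 230.0 c [624.8 -12.6] size [61.  33.8] long axis yaw from +y -0.755
green_bar []
cover [(array([ 0.6204, -0.2358,  0.001 ]), 0.81)]
  cut 0.71 355.0 91.0 c [ 620.4 -237.7] size [230.3 112.7] long axis yaw from +y -0.097
```

View pics/w5.png

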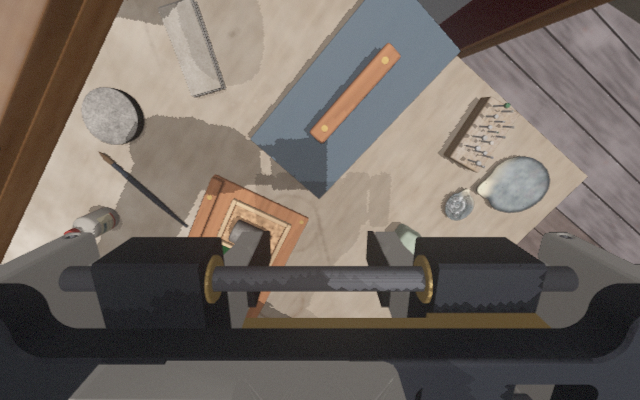

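The cover is at (355,95), with the batten ahead of the gripper, and its outline matches its known size. The drum is still in its bay.

Call:
step_arm(
  plan=[
    [[0.1,-0.4,-0.3],[0,0,-0.8],60],
    [[0.1,-0.4,-0.4],[0,0,-0.8],60],
    [[0.1,-0.4,-0.5],[0,0,-0.8],60],
    [[0.1,-0.4,-0.5],[0,0,-0.8],60],
    [[0.1,-0.4,-0.5],[0,0,-0.8],60],
    [[0.1,-0.4,-0.5],[0,0,-0.8],60],
    [[0.1,-0.4,-0.5],[0,0,-0.8],60],
    [[0.1,-0.4,-0.5],[0,0,-0.8],60],
    [[0.1,-0.4,-0.5],[0,0,-0.8],60],
    [[0.2,-0.35,-0.4],[0,0,-0.2],60],
  ],
)

```text
t: 21.0
position: [0.62, -0.2362, 0.108]
eef_rot: [[-0.098, -0.995, -0.001], [-0.995, 0.098, 0.0], [-0.0, 0.001, -1.0]]
force: [-0.4, 0.4, 0.1]
finger_gap: 0.0599
finger_force: 0.0
```

```bash
python3 - <<'E'
from h import *
np.set_printoptions(precision=4,suppress=True)
im=save('top','top1');cv2.imwrite('pics/top1c.png',cv2.resize(im[130:290,220:480],None,fx=3,fy=3,interpolation=2)[:,:,::-1])
for n in ['green_bar','red_bar','drum']:
    print(n,[(np.round(x['location'],4),round(x['conf'],2)) for x in mark_of('top',n)[:2]])
E
```

```text
green_bar []
red_bar []
drum []
```

View pics/top1c.png

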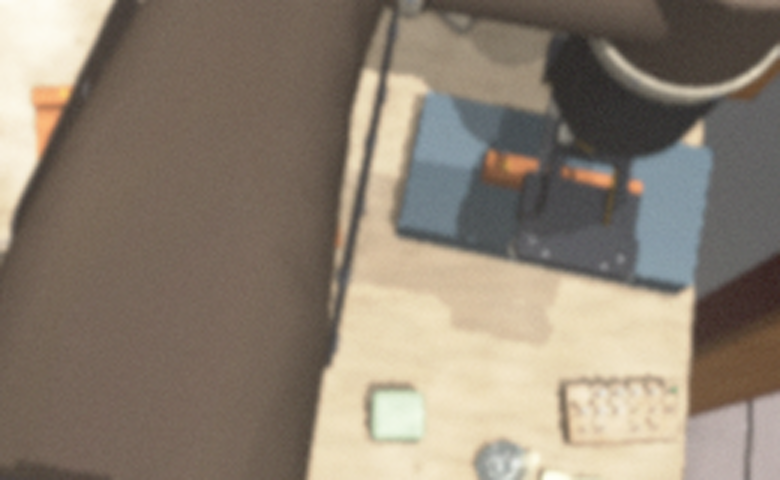

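The arm hides the case in the top view, so I'll check the bays from the scene camera while gripping the cover.

Call:
step_arm(
  plan=[
    [[0,-0.05,-0.4],[0,0,0],60],
    [[0,0,-0.4],[0,0,0],60],
    [[0,0,-0.5],[0,0,0],60],
    [[0,0,-0.5],[0,0,0],60],
    [[0,0,-0.4],[0,0,0],60],
    [[0,0,-0.1],[0,0,0],60],
    [[0,0,0],[0,0,0],15],
    [[0,0,0],[0,0,0],15],
    [[0,0,0],[0,0,0],15],
    [[0,0,0],[0,0,0],15],
  ],
  squeeze=55,
)

```text
t: 22.03
position: [0.6207, -0.2377, 0.0523]
eef_rot: [[-0.095, -0.995, 0.001], [-0.995, 0.095, -0.0], [0.0, -0.001, -1.0]]
force: [1.5, 0.5, 0.0]
finger_gap: 0.0388
finger_force: 0.0
```

```bash
python3 - <<'E'
from h import *
np.set_printoptions(precision=4,suppress=True)
im=save('scene','scene1');cv2.imwrite('pics/scene1c.png',cv2.resize(im[120:300,190:450],None,fx=3,fy=3,interpolation=2)[:,:,::-1])
for n in ['green_bar','red_bar','drum']:
    print(n,[(np.round(x['location'],4),round(x['conf'],2)) for x in mark_of('scene',n)[:2]])
E
```

```text
green_bar []
red_bar [(array([0.5896, 0.119 , 0.015 ]), 0.65)]
drum [(array([ 0.6161, -0.0085,  0.0124]), 0.65), (array([ 0.6155, -0.0121,  0.0075]), 0.46)]
```

View pics/scene1c.png

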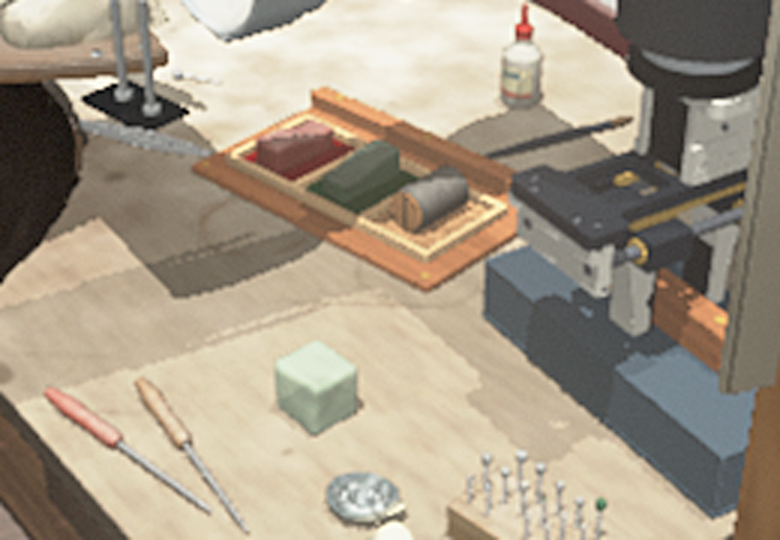

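All three pieces lie flat in their own bays. I'll lift the cover next.

Call:
step_arm(
  plan=[
    [[0,0,0],[0,0,0],15],
    [[0,0,0],[0,0,0],15],
    [[0,0,0],[0,0,0],15],
    [[0,0,0],[0,0,0],15],
    [[0,0,0.3],[0,0,0],15],
    [[0,0,0.6],[0,0,0],15],
    [[0,0,0.8],[0,0,0],15],
    [[0,0,0.8],[0,0,0],15],
    [[0,0,0.8],[0,0,0],15],
    [[0,0,0.7],[0,0,0],15],
  ],
  squeeze=58,
)

```text
t: 23.07
position: [0.619, -0.2373, 0.1517]
eef_rot: [[-0.095, -0.995, -0.002], [-0.995, 0.095, 0.001], [-0.001, 0.002, -1.0]]
force: [0.3, 0.1, -6.1]
finger_gap: 0.0196
finger_force: 58.0
```

Call:
step_arm(
  plan=[
    [[0,0.3,0],[0,0,0.2],15],
    [[0,0.6,0],[0,0,0.3],15],
    [[0,0.8,0],[0,0,0.3],15],
    [[0,0.8,0],[0,0,0.3],15],
    [[0,0.8,0],[0,0,0.3],15],
    [[0,0.8,0],[0,0,0.3],15],
    [[0,0.8,0],[0,0,0.3],15],
    [[0,0.8,0],[0,0,0.3],15],
    [[0,0.8,0],[0,0,0.3],15],
    [[0,0.8,0],[0,0,0.15],15],
  ],
)

```text
t: 23.9
position: [0.6182, -0.0532, 0.1492]
eef_rot: [[0.182, -0.983, -0.004], [-0.983, -0.182, 0.0], [-0.001, 0.004, -1.0]]
force: [0.0, -0.4, -6.4]
finger_gap: 0.0197
finger_force: 58.0
```

Call:
step_arm(
  plan=[
    [[0,0.8,0],[0,0,0],15],
    [[0,0.8,0],[0,0,0],15],
    [[0,0.8,0],[0,0,0],15],
    [[0,0.8,0],[0,0,0],15],
    [[0,0.8,0],[0,0,0],15],
    [[0,0.5,0],[0,0,0],15],
    [[0,0.1,0],[-0.09,0.49,0],15],
    [[0,0,0],[-0.09,0.49,0],15],
    [[0,0,0],[-0.09,0.49,0],15],
    [[0,0,0],[-0.09,0.49,0],15],
  ],
)

```text
t: 24.73
position: [0.6191, 0.0607, 0.1504]
eef_rot: [[0.181, -0.963, -0.199], [-0.984, -0.177, -0.036], [-0.0, 0.202, -0.979]]
force: [0.5, 0.0, -6.3]
finger_gap: 0.0197
finger_force: 58.0
```

Call:
step_arm(
  plan=[
    [[0.06,0,0],[-0.09,0.49,0],15],
    [[0.06,0,0],[-0.09,0.49,0],15],
    [[0,-0.05,-0.2],[0,0,0],15],
    [[0,0,-0.4],[0,0,0],15],
    [[0,0,-0.4],[0,0,0],15],
    [[0,0,-0.4],[0,0,0],15],
    [[0,0,-0.4],[0,0,0],15],
    [[0,0,-0.2],[0,0,0],15],
    [[0,0,0],[0,0,0],15],
    [[0,0,0],[0,0,0],15],
  ],
)

```text
t: 25.57
position: [0.6231, 0.0586, 0.1015]
eef_rot: [[0.179, -0.94, -0.29], [-0.984, -0.171, -0.053], [0.001, 0.295, -0.956]]
force: [-0.7, 0.3, -5.2]
finger_gap: 0.0198
finger_force: 58.0
```

```bash
python3 - <<'E'
from h import *
np.set_printoptions(precision=4,suppress=True)
o=bot.get_obs(); R=np.array(o['eef_rot']);p=np.array(o['position'])
# cover origin = p + 0.052*tool z ; cover x axis = -tool y
c=p+0.052*R[:,2]; e=c-0.056*R[:,1]
C=np.array([.6045,.056,0]);u=np.array([np.cos(.177),np.sin(.177),0]);v=np.array([-u[1],u[0],0])
print('edge in case x,y,z',(e-C)@u,(e-C)@v,e[2],'p',p, R[:,2])
im=save('scene','scene2');cv2.imwrite('pics/scene2c.png',cv2.resize(im[60:260,200:450],None,fx=3,fy=3,interpolation=2)[:,:,::-1])
for cam in ('scene','wrist'): 
  if cam=='wrist': imaging.read_camera('wrist')
  for n in ['cover','groove','case']: print(cam,n,c,[(np.round(x['location'],4),round(x['conf'],2)) for x in mark_of(cam,n)[:2]])
E
```

```text
edge in case x,y,z 0.05691583886999339 -0.0006574938403729161 0.03531620209058306 p [0.6231 0.0586 0.1015] [-0.2898 -0.0534 -0.9556]
scene cover [0.608  0.0558 0.0518] [(array([0.6074, 0.0561, 0.0497]), 0.75)]
scene groove [0.608  0.0558 0.0518] []
scene case [0.608  0.0558 0.0518] [(array([ 0.6049,  0.0536, -0.0023]), 0.9)]
wrist cover [0.608  0.0558 0.0518] [(array([0.6093, 0.0528, 0.052 ]), 0.76)]
wrist groove [0.608  0.0558 0.0518] []
wrist case [0.608  0.0558 0.0518] []
```

View pics/scene2c.png

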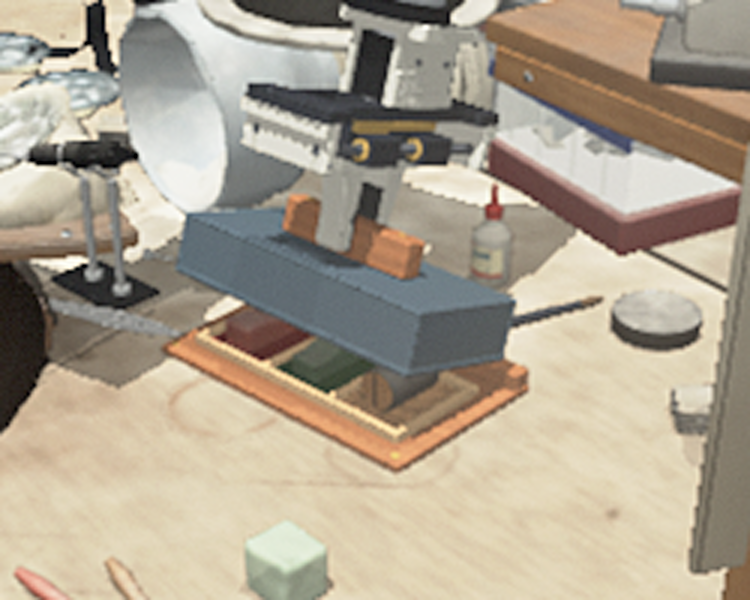

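The cover is tilted above the case with its far edge over the groove, centred, 27 mm above the groove floor. I'll lower it gently.

Call:
step_arm(
  plan=[
    [[0,0,-0.15],[0,0,0],15],
    [[0,0,-0.2],[0,0,0],15],
    [[0,0,-0.2],[0,0,0],15],
    [[0,0,-0.2],[0,0,0],15],
    [[0,0,-0.15],[0,0,0],15],
    [[0,0,-0.08],[0,0,0],15],
    [[0,0,-0.04],[0,0,0],15],
    [[0,0,-0.03],[0,0,0],15],
    [[0,0,0],[0,0,0],15],
    [[0,0,0],[0,0,0],15],
  ],
)

```text
t: 26.8
position: [0.6234, 0.0587, 0.0755]
eef_rot: [[0.179, -0.94, -0.289], [-0.984, -0.171, -0.053], [0.001, 0.294, -0.956]]
force: [-0.2, 0.0, -6.4]
finger_gap: 0.0195
finger_force: 58.0
```

Call:
step_arm(
  plan=[
    [[0,0,-0.02],[0,0,0],15],
    [[0,0,-0.02],[0,0,0],15],
    [[0,0,-0.02],[0,0,0],15],
    [[0,0,-0.01],[0,0,0],15],
    [[0,0,0],[0,0,0],15],
    [[0,0,0],[0,0,0],15],
    [[0,0,0],[0,0,0],15],
    [[0,0,0],[0,0,0],15],
    [[0,0,0],[0,0,0],15],
    [[0,0,0],[0,0,0],15],
  ],
)

```text
t: 27.63
position: [0.6232, 0.0586, 0.074]
eef_rot: [[0.179, -0.94, -0.289], [-0.984, -0.171, -0.053], [0.001, 0.294, -0.956]]
force: [-2.2, -0.5, 3.2]
finger_gap: 0.0198
finger_force: 58.0
```

The far edge is down in the groove, with contact force showing. I'll pivot about it now.

Call:
step_arm(
  plan=[
    [[-0.037,-0.007,-0.025],[0.026,-0.147,0],15],
    [[-0.037,-0.007,-0.026],[0.026,-0.147,0],15],
    [[-0.037,-0.007,-0.027],[0.026,-0.147,0],15],
    [[-0.037,-0.007,-0.027],[0.026,-0.147,0],15],
    [[-0.037,-0.007,-0.028],[0.026,-0.147,0],15],
    [[-0.037,-0.007,-0.028],[0.026,-0.147,0],15],
    [[-0.037,-0.007,-0.029],[0.026,-0.147,0],15],
    [[-0.037,-0.007,-0.029],[0.026,-0.147,0],15],
    [[-0.037,-0.007,-0.03],[0.026,-0.147,0],15],
    [[-0.037,-0.007,-0.03],[0.026,-0.147,0],15],
  ],
)

```text
t: 28.47
position: [0.6139, 0.0569, 0.0674]
eef_rot: [[0.179, -0.973, -0.145], [-0.984, -0.177, -0.028], [0.001, 0.148, -0.989]]
force: [-4.9, 1.1, 7.4]
finger_gap: 0.0197
finger_force: 58.0
```

Call:
step_arm(
  plan=[
    [[-0.034,-0.006,-0.028],[0.026,-0.147,0],15],
    [[-0.034,-0.006,-0.028],[0.026,-0.147,0],15],
    [[-0.034,-0.006,-0.028],[0.026,-0.147,0],15],
    [[-0.034,-0.006,-0.028],[0.026,-0.147,0],15],
    [[-0.034,-0.006,-0.028],[0.026,-0.147,0],15],
    [[-0.033,-0.006,-0.028],[0.026,-0.147,0],15],
    [[-0.032,-0.006,-0.028],[0.026,-0.147,0],15],
    [[-0.032,-0.006,-0.028],[0,0,0],15],
    [[0,0,0],[0,0,0],15],
    [[0,0,0],[0,0,0],15],
  ],
)

```text
t: 29.3
position: [0.6078, 0.0558, 0.062]
eef_rot: [[0.179, -0.983, -0.043], [-0.984, -0.179, -0.01], [0.002, 0.044, -0.999]]
force: [-4.3, 0.1, 9.5]
finger_gap: 0.0192
finger_force: 58.0
```

Call:
step_arm(
  plan=[
    [[-0.02,-0.004,-0.02],[0.026,-0.147,0],15],
    [[-0.02,-0.004,-0.02],[0.026,-0.147,0],15],
    [[-0.02,-0.004,-0.02],[0.026,-0.147,0],15],
    [[0,0,0],[0,0,0],15],
    [[0,0,0],[0,0,0],15],
    [[0,0,0],[0,0,0],15],
    [[0,0,0],[0,0,0],15],
    [[0,0,0],[0,0,0],15],
    [[0,0,0],[0,0,0],15],
    [[0,0,0],[0,0,0],15],
  ],
)

```text
t: 30.13
position: [0.6059, 0.0554, 0.06]
eef_rot: [[0.179, -0.984, -0.0], [-0.984, -0.179, -0.002], [0.002, 0.001, -1.0]]
force: [-4.1, 0.4, 8.0]
finger_gap: 0.0195
finger_force: 58.0
```

Flat at the expected height. I'll release, retreat and check.

Call:
step_arm(
  plan=[
    [[0,0,0],[0,0,0],40],
    [[0,0,0],[0,0,0],45],
    [[0,0,0],[0,0,0],45],
    [[0,0,0],[0,0,0],45],
    [[0,0,0.4],[0,0,0],45],
    [[0,0,0.7],[0,0,0],45],
    [[0,0,0.9],[0,0,0],45],
    [[0,0,1],[0,0,0],45],
    [[0,0,1],[0,0,0],45],
    [[0,0,1],[0,0,0],45],
  ],
)

```text
t: 30.97
position: [0.6057, 0.0553, 0.1865]
eef_rot: [[0.179, -0.984, 0.0], [-0.984, -0.179, -0.002], [0.002, 0.0, -1.0]]
force: [-0.2, -0.5, -0.5]
finger_gap: 0.0446
finger_force: 0.0
```

```bash
python3 look.py w6 cover; python3 - <<'E'
from h import *
im=save('scene','scene3');cv2.imwrite('pics/scene3c.png',cv2.resize(im[60:280,200:460],None,fx=3,fy=2.7,interpolation=2)[:,:,::-1])
for n in ['cover','glass']: print(n,[(np.round(x['location'],4),round(x['conf'],2)) for x in mark_of('scene',n)[:2]])
E
```

```text
30.9667 [0.6057 0.0553 0.1865] [-0.9839 -0.1788  0.0001] [ 0.4131  0.2782 -0.1995  0.0022 -1.0936 -0.2343]
cover [(array([0.6058, 0.0559, 0.0087]), 0.81), (array([ 0.4315, -0.1348,  0.0049]), 0.36)]
  cut 0.8 318.0 163.0 c [606.9  46.1] size [115.4 211.9] long axis yaw from +y 0.181
cover [(array([0.6056, 0.0595, 0.004 ]), 0.74)]
glass [(array([ 0.4269, -0.1322, -0.002 ]), 0.76)]
```

View pics/scene3c.png

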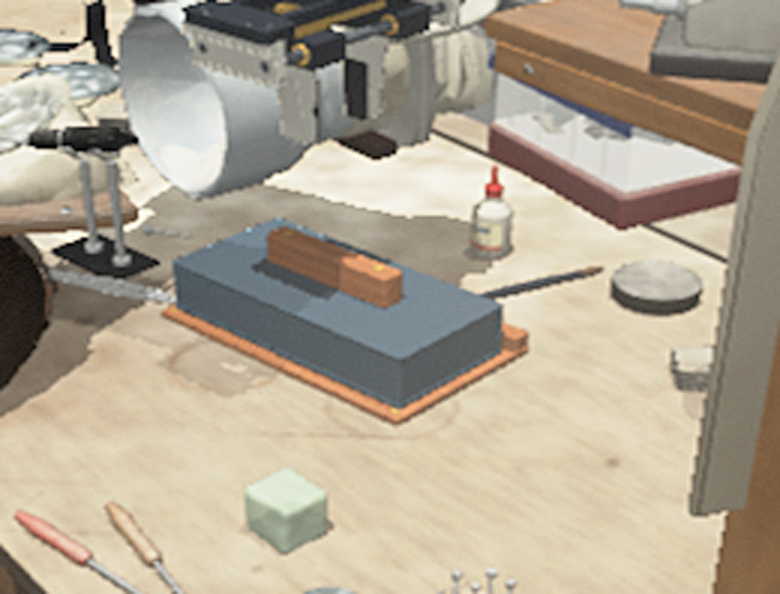

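The cover sits flat on the board round the rim, the gripper is clear of it, and the glass hasn't moved. I'll hand the job in.

```bash
python3 -c "from workcell import bot; print(bot.finish_job())"
```

```text
the job is handed in; nothing more can be done
None
```

The job is handed in: both bars and the drum are flat in their own bays, the cover was set in the groove and pivoted flat over them, the glass wasn't touched, and the clock read about 31 s.

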